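Lock the filling spout into the jam filler

TASK

Put the steel filling spout back on the jam filler: stand its foot in the upright socket tube, pinch its two spring buttons flush so that they slip inside the tube, and slide the spout down to the bottom, turning it gently until both buttons snap out through the tube's two holes. Ease it in without forcing it (never more than a gentle push of about 20 N on the filler), let go of it, and leave the jam jar and the two nozzles nearby where they stand.

Things in the scene. Friction and masses are not known exactly. Their poses are not given: they have to be found in the camera images.
- spout: loose steel filling spout, 93 mm high, 0.13 to 0.25 kg, upright on its foot; origin at the centre of the foot, z up its axis. Round stem 30 mm across from the foot (bevelled over 3.5 mm) to 70 mm up, then a cone to a 12 mm tip. A spring button sticks 5.5 mm out of the stem on its +x side and another on its -x side (41 mm over both), centred 36 mm above the foot
- jam_filler: the filler's steel and aluminium outlet block, fixed on the bench: base plate 140 x 110 mm, clamp collar, upright socket tube, capped feed pipe at the back; all but the tube below 68 mm. Origin on the bench under the tube's axis, z up, x to the back. The tube is clamped at a turn that is not measured: its two holes face the block's +x and -x only roughly, up to 52 degrees off either way about z
- socket_seat (a point): centre of the socket's flat inner floor, 34 mm above the bench, 52 mm below the rim; the spout's foot ends here
- socket_rim (a point): centre of the socket tube's mouth, 86 mm above the bench; tube 32 mm inside, 39 mm outside. Its two opposite holes, 13.5 mm across, are centred 16 mm below the rim, level with the buttons when the spout's foot stands on the floor. Seated, the spout can be turned in the tube until both buttons snap out; then it is locked
- button_a (a joint): travel of the spring button on the spout's +x side, m: 0 = fully out, 0.0055 = flush with the stem, about 0.0045 = held in by the tube's wall; spring 1.5 N out, 4.8 N flush. Button 11 mm across (30.5 to 41.5 mm above the foot), face edge rounded by 1.2 mm, underside square: unpressed it lands on the tube's rim and stops the spout; held in, both rub on the wall with up to 6 N in all
- button_b (a joint): the same for the button on the spout's -x side
- spare_nozzle: bystander: white plastic nozzle with a collar, 48 mm across, 52 mm high, standing; origin at the centre of its underside
- piping_nozzle: bystander: grey metal piping nozzle, 39 mm across, 50 mm high, standing; origin at the centre of its underside
- jam_jar: bystander: jar with a yellow lid, 66 mm across, 100 mm high, standing; origin at the centre of its underside
Not all that is in view belongs to the job. What is shaped like the spout but red is not meant.

How it is judged:
On the way, in this order (a step that is already met when the one before it is completed fails the run):
1. the spout's foot is in the socket tube, at least 15 mm below the rim (z of spout in the frame of socket_rim below -0.015 m and horizontal distance between spout and socket_rim below 0.004 m), for 0.1 s.
2. both buttons are pressed in and inside the tube (z of spout in the frame of socket_rim below -0.0325 m and horizontal distance between spout and socket_rim below 0.003 m and value of joint each of button_a, button_b above 0.0035 m), for 0.1 s.
At the end, for the whole second after the job is handed in: the spout stands upright (within 4 degrees) and at rest on the socket's floor (foot within 2 mm of it, within 3 mm of the axis) with both buttons snapped out through the tube's holes (each within 2 mm of fully out) (z of spout in the frame of socket_seat below 0.002 m and horizontal distance between spout and socket_seat below 0.003 m and angle between spout's own z axis and vertical below 0.07 rad and value of joint each of button_a, button_b below 0.002 m and linear speed of spout below 0.01 m/s); the robot touches nothing.
It fails at once if the spout is pressed on the filler with more than 50 N, summed over all contacts, the spring buttons' own included (a push of some 25 N) (contact force between spout and jam_filler above 50 N).
It fails at once if the fingers press on the filler with more than 40 N (contact force between the fingers and jam_filler above 40 N).
It fails at once if the spare nozzle is moved more than 15 mm (distance of spare_nozzle from where it was at the start of the episode above 0.015 m).
It fails at once if the piping nozzle is moved more than 15 mm (distance of piping_nozzle from where it was at the start of the episode above 0.015 m).
It fails at once if the jam jar is moved more than 15 mm (distance of jam_jar from where it was at the start of the episode above 0.015 m).
It also fails if it takes over 72 s, if anything falls off the work surface, if the arm or the gripper's body presses on something with over 40 N, if the wrist force passes 120 N, or if a joint passes its speed limit or range.

ROBOT

A 7-joint arm with a two-finger parallel gripper is mounted at the origin on a cart in front of the work surface, level with it; the furniture and walls round the work are solid. World frame = base frame: x ahead of the robot, y to its left, z up, the work surface at z = 0. Lengths are in m, angles in rad, forces in N, time in s.
With the tool pointing down it reaches from about 0.425 to 0.925 m from the base axis. Payload 6.8 kg.
Tool frame: the origin (TCP) lies on the front face of the gripper's body, between the roots of the fingers; the fingertips stand 73 mm ahead of it and the grasp point (between the pads) lies 54 mm ahead of it (env.nose_length is the distance from the TCP to the fingertips, in m); z points along the fingers, y is the direction in which the jaws open and shut (so a half turn about z gives the same grasp; the last joint's range is limited). The gripper opens to 85 mm and grips with 20 to 120 N. Pads are 22 mm wide; open, the fingers measure 114 mm over their backs; the gripper's body (76 mm by 85 mm) begins 54 mm behind the grasp point. The pads swing forward as they close: fully open they stand 13 mm farther back than shut.
Start: joints at [1.051, 0.477, 0.022, 1.555, -0.011, 1.109, -0.083], TCP at [0.27, -0.619, 0.304] pointing down, gripper open.
Joint ranges: [-2.96, 2.96], [-0.34, 2.1], [-1.41, 1.46], [0.24, 2.44], [-1.37, 4.51], [0.17, 1.92], [-2.96, 2.96]. Speed limits (rad/s): [2.39, 2.39, 3.14, 3.14, 3.14, 3.14, 3.14].

INTERFACE

Orientations are given as a unit quaternion [w, x, y, z].
In Python, from cell import env, kin, camera, calibration, job gives the robot as it stands. The module is installed in compiled form; this text tells all that it offers. Calls block until the motion is done:
- env.reach(position, orientation): joint-space move of the TCP to a pose.
- env.movel(position, velocity=0.15, rot=None, stop_force=None): straight line of the TCP; rot=None keeps the orientation; velocity is the mean speed in m/s. With stop_force (N) it stops when the force on the tool has changed by that much, and returns True; else False.
- env.goto_joints(angles): joint-space move.
- env.grip(opening, f_grip=None): finger opening in m; f_grip is the grip in N (None keeps the last); returns when the fingers have stopped.
- env.dwell(seconds).
- kin.inverse_kinematics(position, orientation): joint angles nearest the present ones, or None.
- env.get_state(): the state.
- camera(name): name is "side" or "top" or "wrist"; returns (picture, depth): 400x640x3 uint8, blue, green, red; 400x640 float32, m along the optical axis (not along the pixel's ray), 0 where there is no reading.
- calibration(name): a dict with "fx", "fy", "cx", "cy" (pixels), "k1" (the pictures are not rectified: a ray, as slopes to the right and down, at radius r is drawn at 1 + k1 r^2 times it, then the intrinsics apply), "rvec" (rotation vector, rad) and "tvec" (3), from world to camera coordinates, as OpenCV has them. Camera axes: x right, y down, z forward; pixel columns grow to the right and rows downward; lengths in m; the calibration is good to about 2 mm. A picture is of the moment at which its call begins: read the wrist's pose just before it. calibration takes no time and is no camera call; for the wrist camera it gives the pose at the moment of the call.
A pose or a line that the arm cannot do raises env.PlanningError and nothing moves.
- job.job_done(): hands the job in, once; it reports no verdict.
The state is a dict: "time": time; "qpos": joint angles; "joint_velocities": joint speeds; "joint_torque": joint torques, N m; "tcp_pos": TCP position; "orientation": TCP orientation; "force": force on the tool from outside, world axes, zero at the start; "torque": the same for the moment, N m; "opening": finger opening in m.
Only numpy, scipy, OpenCV 4.12 (cv2) and the standard library are available. Lean on these libraries where they do the work, as an engineer would, in place of code of your own. Each camera call takes 0.05 s, during which the arm holds its last target.

## Working session

There is one attempt and no reset: what is moved stays moved. The work goes in short steps, each a Python script; the robot and the scene stay as the last script left them, time stands still between calls to the robot, and variables do not carry over. Pictures are saved under pics/ and viewed, and the job is handed in when it is done.

```bash
mkdir -p pics; ls
python3 - <<'E'
from cell import env,kin,camera,calibration,job
import cv2,numpy as np
s=env.get_state();print(s)
for n in ["side","top","wrist"]:
    c=calibration(n);print(n,c)
    p,d=camera(n);cv2.imwrite(f"pics/{n}0.png",p);np.save(f"pics/{n}0.npy",d)
    print((d>0).mean(),np.median(d[d>0]))
E
```

```text
pics
{'time': 0.0, 'qpos': array([ 1.0508678 ,  0.47780481,  0.02236439,  1.55645707, -0.0114623 ,
        1.10932496, -0.08310044]), 'joint_velocities': array([ 6.46470451e-04, -2.54752889e-04,  1.59788178e-04, -7.74026401e-04,
       -1.27262506e-03,  9.79072695e-05, -3.07809400e-04]), 'joint_torque': array([-4.43015342e-04, -5.96454656e+01,  1.60733387e+00, -2.81195068e+01,
        1.22823397e-02,  9.28371563e-03,  1.63895811e-05]), 'tcp_pos': array([ 0.26997897, -0.61814636,  0.30292057]), 'orientation': array([-8.89939792e-04,  9.78872397e-01,  2.04469949e-01, -2.79970740e-04]), 'force': array([-0.49736885,  0.06533908,  0.38483271]), 'torque': array([-0.00391861,  0.00304298, -0.03382324]), 'opening': 0.08530360386924836}
side {'fx': 470.8444069929196, 'fy': 470.8444069929196, 'cx': 313.1190274422598, 'cy': 213.94520498779445, 'k1': 0.028277735821970865, 'rvec': array([ 0.5515634 , -2.40382268,  1.55173223]), 'tvec': array([0.45961929, 0.21241421, 0.89710875])}
0.92034765625 1.2108836
top {'fx': 403.86422337983976, 'fy': 403.86422337983976, 'cx': 324.9686084774508, 'cy': 203.04026893268806, 'k1': -0.09436896655748366, 'rvec': array([ 2.13524786, -2.13429494,  0.20087667]), 'tvec': array([-0.0846211 ,  0.54985244,  0.90270855])}
0.9960390625 1.0285406
wrist {'fx': 288.8688740242354, 'fy': 288.8688740242354, 'cx': 319.76834740958117, 'cy': 197.46229191513993, 'k1': -0.03988059572725667, 'rvec': array([-2.40086585,  1.56974813,  0.25062437]), 'tvec': array([-0.67373324, -0.04071574,  0.37934473])}
0.99573828125 1.1727421
```

View pics/side0.png

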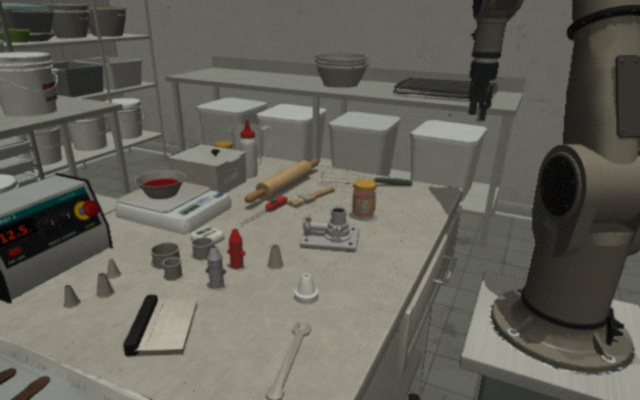

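View pics/top0.png

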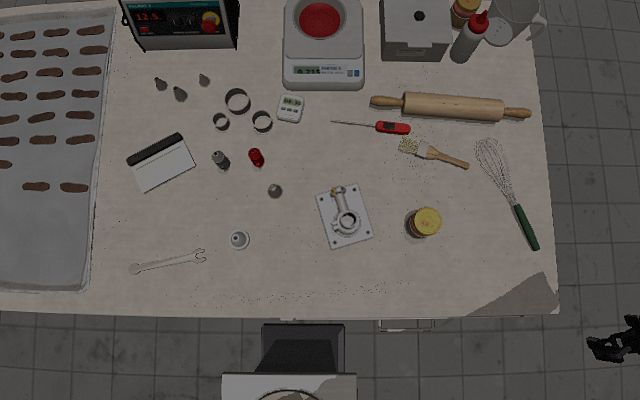

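View pics/wrist0.png

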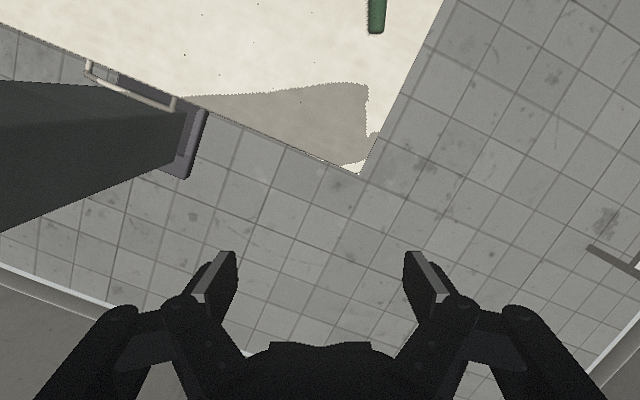

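The side view shows the steel spout at about (215,265) and its red look-alike at (236,248). The grey piping nozzle is at (275,257), the white nozzle at (306,288) and the filler at (330,230). In the top view these are at (221,159), (257,157), (275,190), (239,240) and (348,222).

```bash
cat > h.py <<'E'
from cell import env,kin,camera,calibration,job
import cv2,numpy as np
from scipy.spatial.transform import Rotation as R
def K(c): return np.array([[c['fx'],0,c['cx']],[0,c['fy'],c['cy']],[0,0,1.]])
def dist(c): return np.array([c['k1'],0,0,0,0.])
def proj(c,P): return cv2.projectPoints(np.atleast_2d(np.array(P,float)),np.array(c['rvec']),np.array(c['tvec']),K(c),dist(c))[0][:,0]
def ray(c,uv):
    n=cv2.undistortPoints(np.array(uv,float).reshape(-1,1,2),K(c),dist(c))[:,0]
    Rm=cv2.Rodrigues(np.array(c['rvec']))[0]
    o=-Rm.T@np.array(c['tvec']); d=np.c_[n,np.ones(len(n))]@Rm
    return o,d
def onz(c,uv,z):
    o,d=ray(c,uv); return o+d*((z-o[2])/d[:,2])[:,None]
def bp(c,uv,dep):
    o,d=ray(c,uv); return o+d*np.atleast_1d(dep)[:,None]
def cloud(c,d):
    v,u=np.nonzero(d>0); return bp(c,np.c_[u,v],d[v,u]),u,v
def tri(obs):
    A=np.zeros((3,3));b=np.zeros(3)
    for c,uv in obs:
        o,d=ray(c,[uv]);d=d[0]/np.linalg.norm(d[0]);M=np.eye(3)-np.outer(d,d);A+=M;b+=M@o
    X=np.linalg.solve(A,b); return X
def down(yaw): # tool z down, tool x axis at yaw
    q=(R.from_euler('z',yaw)*R.from_euler('x',np.pi)).as_quat(); return np.array([q[3],q[0],q[1],q[2]])
def crop(p,u,v,w,h,s): return cv2.resize(p[max(0,v-h):v+h,max(0,u-w):u+w],None,fx=s,fy=s,interpolation=cv2.INTER_CUBIC)
E
python3 - <<'E'
from h import *
for n in ["side","top"]:
    p=cv2.imread(f"pics/{n}0.png");d=np.load(f"pics/{n}0.npy");c=calibration(n)
    pts=dict(side=[(215,252),(236,232),(275,248),(306,278),(339,213),(364,185)],top=[(221,159),(257,157),(275,190),(239,240),(348,222),(426,220)])[n]
    for q in pts: print(n,q,bp(c,[q],d[q[1],q[0]])[0].round(3))
p=cv2.imread("pics/side0.png");cv2.imwrite("pics/s1.png",crop(p,270,245,100,60,4))
p=cv2.imread("pics/top0.png");cv2.imwrite("pics/t1.png",crop(p,300,195,100,60,4))
E
```

```text
side (215, 252) [0.65  0.175 0.084]
side (236, 232) [0.655 0.091 0.091]
side (275, 248) [0.583 0.045 0.047]
side (306, 278) [0.462 0.133 0.051]
side (339, 213) [ 0.497 -0.121  0.084]
side (364, 185) [ 0.495 -0.292  0.099]
top (221, 159) [0.65  0.16  0.075]
top (257, 157) [0.655 0.075 0.074]
top (275, 190) [0.591 0.04  0.001]
top (239, 240) [0.462 0.116 0.049]
top (348, 222) [ 0.509 -0.141  0.015]
top (426, 220) [ 0.503 -0.31   0.098]
```

View pics/s1.png

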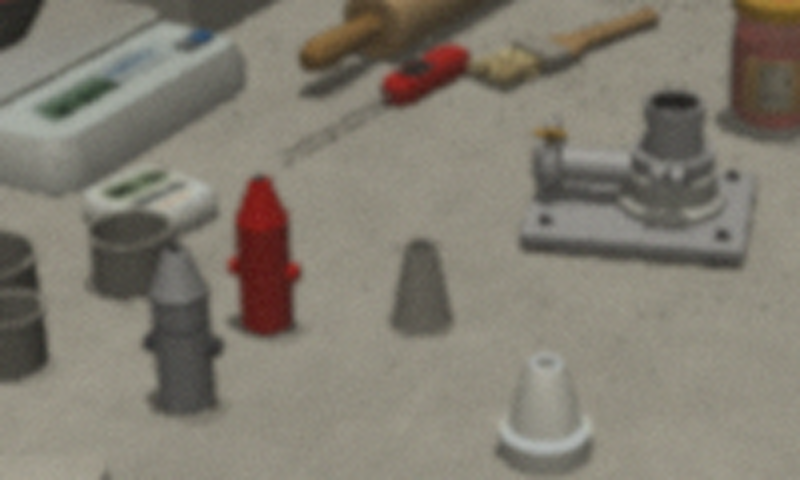

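View pics/t1.png

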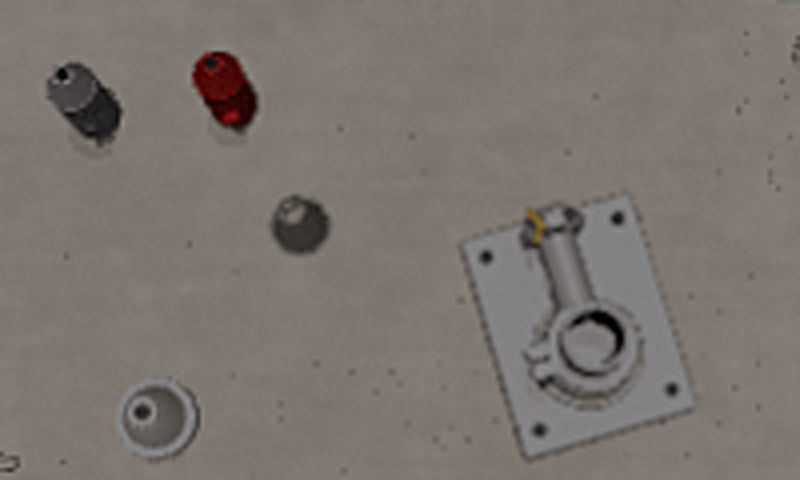

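Run:
```python
from h import *
s=env.get_state();c=calibration("wrist")
q=s['orientation'];Rt=R.from_quat([q[1],q[2],q[3],q[0]]).as_matrix()
Rm=cv2.Rodrigues(np.array(c['rvec']))[0];o=-Rm.T@c['tvec']
print("cam in tool pos",Rt.T@(o-s['tcp_pos']),"\naxes",(Rt.T@Rm.T).round(3),env.nose_length,s['time'])
print("tool x,y world",Rt[:,0],Rt[:,1])
for n in ["side","top"]:
    c=calibration(n);Rm=cv2.Rodrigues(np.array(c['rvec']))[0];print(n,(-Rm.T@c['tvec']).round(3),Rm[2].round(3))
# spout axis: cloud in both views
for n in ["side","top"]:
    d=np.load(f"pics/{n}0.npy");c=calibration(n);P,u,v=cloud(c,d)
    for nm,xy in dict(spout=(.65,.17),tube=(.505,-.13)).items():
        m=(np.hypot(P[:,0]-xy[0],P[:,1]-xy[1])<.035)&(P[:,2]>.012)
        Q=P[m];print(n,nm,len(Q),Q[:,2].max())
        for lo in (.015,.03,.045,.06,.07,.08):
            a=Q[(Q[:,2]>lo)&(Q[:,2]<lo+.012)]
            if len(a):print(lo,len(a),a.min(0).round(3),a.max(0).round(3))
```

```text
cam in tool pos [ 0.07908098 -0.00050556 -0.06939091] 
axes [[ 0.001 -0.951 -0.309]
 [ 1.     0.001  0.   ]
 [-0.    -0.309  0.951]] 0.0726 0.15
tool x,y world [ 9.16400067e-01  4.00263550e-01 -8.13610973e-05] [ 0.40026307 -0.91639926 -0.0013689 ]
side [0.11  0.858 0.559] [ 0.385 -0.825 -0.414]
top [ 0.383 -0.073  0.986] [ 0.175 -0.012 -0.985]
side spout 522 0.09479142039564331
0.015 70 [0.641 0.166 0.015] [0.667 0.188 0.027]
0.03 96 [0.637 0.165 0.03 ] [0.677 0.187 0.042]
0.045 73 [0.641 0.167 0.045] [0.671 0.188 0.057]
0.06 87 [0.642 0.16  0.06 ] [0.67  0.188 0.072]
0.07 86 [0.642 0.162 0.07 ] [0.67  0.187 0.082]
0.08 61 [0.648 0.165 0.08 ] [0.662 0.182 0.092]
side tube 754 0.08819129280419546
0.015 165 [ 0.471 -0.15   0.015] [ 0.538 -0.097  0.027]
0.03 112 [ 0.476 -0.146  0.03 ] [ 0.537 -0.106  0.042]
0.045 161 [ 0.479 -0.156  0.045] [ 0.539 -0.098  0.057]
0.06 65 [ 0.485 -0.142  0.06 ] [ 0.518 -0.116  0.072]
0.07 98 [ 0.484 -0.156  0.07 ] [ 0.521 -0.114  0.082]
0.08 87 [ 0.484 -0.154  0.08 ] [ 0.523 -0.115  0.088]
top spout 230 0.0972706313922358
0.015 15 [0.644 0.155 0.016] [0.663 0.176 0.027]
0.03 24 [0.637 0.155 0.03 ] [0.66  0.176 0.041]
0.045 23 [0.642 0.155 0.045] [0.666 0.177 0.057]
0.06 30 [0.642 0.156 0.061] [0.668 0.18  0.072]
0.07 64 [0.643 0.155 0.07 ] [0.67  0.185 0.082]
0.08 37 [0.648 0.159 0.08 ] [0.665 0.178 0.092]
top tube 676 0.08991780989616027
0.015 173 [ 0.47  -0.164  0.015] [ 0.538 -0.097  0.027]
0.03 54 [ 0.478 -0.163  0.03 ] [ 0.539 -0.108  0.042]
0.045 233 [ 0.481 -0.161  0.045] [ 0.538 -0.098  0.057]
0.06 24 [ 0.487 -0.151  0.06 ] [ 0.522 -0.116  0.071]
0.07 23 [ 0.487 -0.152  0.07 ] [ 0.522 -0.118  0.082]
0.08 85 [ 0.487 -0.154  0.08 ] [ 0.525 -0.118  0.09 ]
```

```bash
cat >> h.py <<'E'
# camera in tool frame
RTC=np.array([[0.0,-.951,-.309],[1,0,0],[0,-.309,.951]]); U,_,V=np.linalg.svd(RTC); RTC=U@V
TC=np.array([.0791,-.0005,-.0694])
def viewpose(target,az,off,dist,roll=0):
    """camera on azimuth az from target (dir from target to cam horizontally), off = angle of view from vertical"""
    back=np.array([np.cos(az)*np.sin(off),np.sin(az)*np.sin(off),np.cos(off)])
    z=-back; x=np.cross(z,[0,0,1.]) 
    x/=np.linalg.norm(x); y=np.cross(z,x)
    Rc=np.c_[x,y,z]@R.from_euler('z',roll).as_matrix()
    Rt=Rc@RTC.T; cp=np.array(target)+back*dist; tp=cp-Rt@TC
    q=R.from_matrix(Rt).as_quat(); return tp,np.array([q[3],q[0],q[1],q[2]])
E
python3 - <<'E'
from h import *
s=env.get_state()
for off in (40,50,60):
  for az in (165,180,196,210,225):
    for roll in (0,180):
      p,q=viewpose([.504,-.135,.072],np.radians(az),np.radians(off),.21,np.radians(roll))
      j=kin.inverse_kinematics(p,q)
      print(off,az,roll,p.round(3),None if j is None else (np.array(j)-s['qpos']).round(2))
E
```

```text
40 165 0 [ 0.39  -0.105  0.129] None
40 165 180 [ 0.47  -0.125  0.198] [-0.47 -0.23 -0.55  0.73  0.65 -0.79  0.9 ]
40 180 0 [ 0.386 -0.135  0.129] None
40 180 180 [ 0.468 -0.134  0.198] [-0.29 -0.21 -0.66  0.71  0.35 -0.82  1.52]
40 196 0 [ 0.391 -0.168  0.129] None
40 196 180 [ 0.47  -0.144  0.198] [-0.17 -0.17 -0.71  0.67  0.02 -0.77  2.17]
40 210 0 [ 0.402 -0.194  0.129] [-0.62  0.2   0.41  0.88  4.5   0.14  1.5 ]
40 210 180 [ 0.473 -0.152  0.198] [ 0.24  0.06 -1.2   0.6   0.5  -0.6   2.03]
40 225 0 [ 0.421 -0.219  0.129] [ 0.25  0.25 -0.62  0.63 -1.1  -0.39  1.13]
40 225 180 [ 0.478 -0.16   0.198] [-0.9  -0.15  0.24  0.6  -0.75 -0.45 -2.84]
50 165 0 [ 0.382 -0.103  0.108] None
50 165 180 [ 0.449 -0.12   0.19 ] None
50 180 0 [ 0.378 -0.135  0.108] None
50 180 180 [ 0.447 -0.134  0.19 ] [ 0.21 -0.06 -1.19  0.83  1.54 -0.86  0.44]
50 196 0 [ 0.383 -0.17   0.108] None
50 196 180 [ 0.449 -0.15   0.19 ] [-0.53 -0.23 -0.2   0.81 -1.3  -0.82 -2.75]
50 210 0 [ 0.395 -0.199  0.108] [ 0.72  0.65 -1.08  0.79 -1.35 -0.83  1.48]
50 210 180 [ 0.454 -0.163  0.19 ] [-0.76 -0.19  0.16  0.75 -1.2  -0.56 -2.58]
50 225 0 [ 0.415 -0.225  0.108] [ 0.33  0.4  -0.63  0.6  -1.12 -0.3   1.27]
50 225 180 [ 0.463 -0.175  0.19 ] [-0.73 -0.12  0.18  0.65 -1.03 -0.39 -2.48]
60 165 0 [ 0.378 -0.102  0.085] None
60 165 180 [ 0.43  -0.115  0.178] None
60 180 0 [ 0.374 -0.135  0.085] None
60 180 180 [ 0.427 -0.134  0.178] None
60 196 0 [ 0.379 -0.171  0.085] None
60 196 180 [ 0.43  -0.156  0.178] None
60 210 0 [ 0.391 -0.201  0.085] [ 0.73  0.79 -0.99  0.75 -1.3  -0.67  1.59]
60 210 180 [ 0.437 -0.173  0.178] [ 0.02 -0.08 -0.6   0.77 -1.34 -0.68 -2.29]
60 225 0 [ 0.412 -0.228  0.085] [ 0.37  0.56 -0.63  0.56 -1.12 -0.2   1.37]
60 225 180 [ 0.449 -0.189  0.178] [-0.6  -0.05  0.17  0.68 -1.25 -0.25 -2.17]
```

Run:
```python
from h import *
p,q=viewpose([.504,-.135,.072],np.radians(196),np.radians(42),.21,np.pi)
print(kin.inverse_kinematics(p,q))
env.reach(p,q)
s=env.get_state();c=calibration("wrist");im,d=camera("wrist")
print(s['time'],s['tcp_pos'],s['qpos'].round(3),p)
cv2.imwrite("pics/w1.png",im);np.savez("pics/w1.npz",d=d,**c)
cv2.imwrite("pics/w1c.png",cv2.resize(im[60:340,180:500],None,fx=2.4,fy=2.1))
print(proj(c,[[.504,-.135,.086],[.504,-.135,.07]]))
```

```text
[ 0.87214891  0.29890573 -0.65565486  2.25136606 -0.11854293  0.29110558
  2.22883847]
2.1417 [ 0.4656732  -0.1462486   0.19702849] [ 0.872  0.299 -0.655  2.251 -0.118  0.291  2.228] [ 0.46538432 -0.14555272  0.1968331 ]
[[319.45036039 211.44764001]
 [319.47968886 196.06905054]]
```

View pics/w1.png

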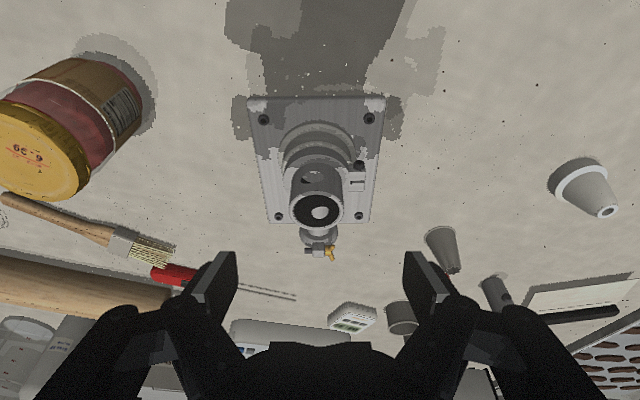

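Run:
```python
from h import *
p=cv2.imread("pics/w1.png");cv2.imwrite("pics/w1b.png",crop(p,320,180,80,60,5)*1)
z=np.load("pics/w1.npz");c={k:z[k] for k in z.files if k!='d'}
print(proj(c,[[.504,-.135,.086],[.504,-.135,.07]]),c['fx'])
```

```text
[[319.45036039 211.44764001]
 [319.47968886 196.06905054]] 288.8688740242354
```

View pics/w1b.png

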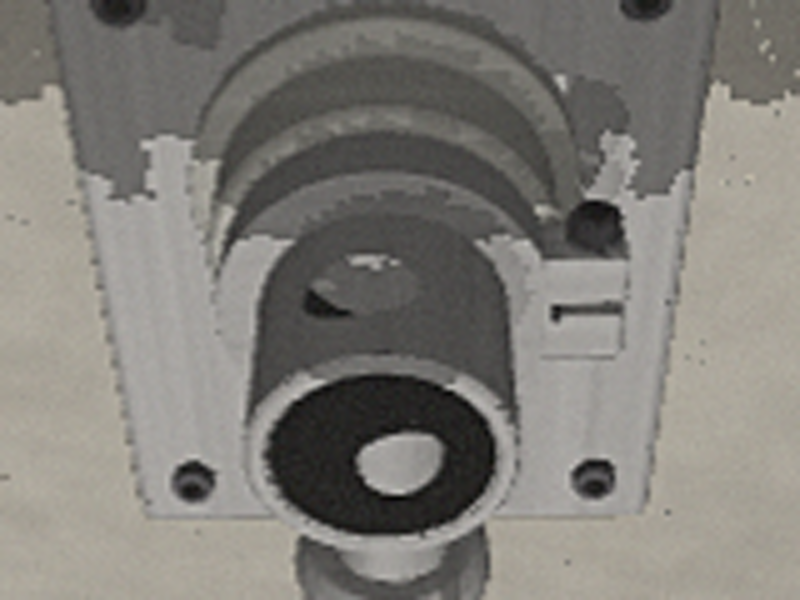

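Run:
```python
from h import *
from scipy.optimize import least_squares
z=np.load("pics/w1.npz");c={k:z[k] for k in z.files if k!='d'}
px=lambda a,b:np.array([240+a/5-.4,120+b/5-.4])
obs=[px(268,455),px(498,455),px(383,535),px(383,374)]
t=np.linspace(0,2*np.pi,73)
def circ(x,y,r,zz): return np.c_[x+r*np.cos(t),y+r*np.sin(t),0*t+zz]
def hole(x,y,yaw,r,zz,sgn=1):
    s=6.75*1e-3*np.cos(t);h=6.75e-3*np.sin(t);a=np.arcsin(s/r)+yaw
    return np.c_[x+r*np.cos(a),y+r*np.sin(a),zz+h]
def ext(q): return np.array([q[:,0].min(),q[:,0].max(),q[:,1].min(),q[:,1].max()])
oin=np.array([px(268,0)[0],px(498,0)[0],px(0,375)[1],px(0,535)[1]])
oout=np.array([px(247,0)[0],px(520,0)[0],0,px(0,552)[1]])
oh=np.array([px(303,0)[0],px(418,0)[0],px(0,253)[1],px(0,318)[1]])
def model(p):
    x,y,yaw,zr=p
    return ext(proj(c,circ(x,y,.016,zr))),ext(proj(c,circ(x,y,.0195,zr))),ext(proj(c,hole(x,y,yaw,.0195,zr-.016)))
def f(p):
    a,b,h=model(p)
    r2=(b-oout);r2[2]=0
    return np.r_[a-oin,r2,h-oh,(p[3]-.086)/.002]
for y0 in (170,196,230):
    r=least_squares(f,[.504,-.135,np.radians(y0),.086],x_scale=[.01,.01,.1,.01]);print(r.x,np.degrees(r.x[2]),r.cost)
print(f(r.x).round(2))
# opposite hole
x,y,yaw,zr=r.x
for rr in (.016,.0195): print("opp",ext(proj(c,hole(x,y,yaw+np.pi,rr,zr-.016))))
print("obs opp",px(355,430),px(443,496))
```

```text
[ 0.50611396 -0.13673582  3.59382218  0.08482624] 205.91084310202942 5.3635992955343745
[ 0.50611396 -0.13673582  3.5938222   0.08482624] 205.91084452631634 5.3635992955348435
[ 0.50611396 -0.13673582  3.59382234  0.08482624] 205.91085227380205 5.363599295544873
[ 0.12 -0.05  0.07  0.68 -0.72  0.58  0.    0.45  2.05 -1.96 -0.12 -0.87
 -0.59]
opp [311.26151784 328.46566803 205.55974823 218.05093553]
opp [312.19157609 329.21063539 208.69781327 221.17795996]
obs opp [310.6 205.6] [328.2 218.8]
```

The enlarged crop shows the tube's mouth centred at crop (383,455), which is pixel (316,211). The near hole is at crop (361,286) and the far hole shows through the mouth at crop (400,463). The fit puts the tube axis at (0.506,-0.137) and the rim at 0.085. The holes face 26°/206°, and the far hole agrees within 1 px. Next I look at the spout from above.

Run:
```python
from h import *
s=env.get_state()
for az in (115,295):
    p,q=viewpose([.656,.171,.05],np.radians(az),np.radians(18),.26,np.pi if 0 else 0)
    for roll in (0,180):
        p,q=viewpose([.656,.171,.05],np.radians(az),np.radians(18),.26,np.radians(roll))
        j=kin.inverse_kinematics(p,q); print(az,roll,p.round(3),None if j is None else np.round(j,2), (R.from_quat([q[1],q[2],q[3],q[0]]).as_matrix()[:,[0,2]].T).round(2).tolist())
for yaw in (115,295):
    for P in ([.656,.171,.11],[.506,-.137,.18]):
        j=kin.inverse_kinematics(P,down(np.radians(yaw)));print(yaw,P,None if j is None else np.round(j,2))
```

```text
115 0 [0.612 0.265 0.195] [-0.52  0.67 -0.28  1.65  0.82  1.24  2.37] [[0.34, -0.73, 0.59], [0.25, -0.53, -0.81]]
115 180 [0.656 0.172 0.228] [-0.44  0.56  0.13  1.62 -0.08  0.97  0.15] [[-0.42, 0.91, 0.0], [-0.0, 0.0, -1.0]]
295 0 [0.7   0.077 0.195] [ 0.05  0.77 -0.08  1.41 -0.53  1.28  0.66] [[-0.34, 0.73, 0.59], [-0.25, 0.53, -0.81]]
295 180 [0.656 0.17  0.228] [ 0.11  0.65 -0.68  1.58  0.44  1.07  2.89] [[0.42, -0.91, 0.0], [0.0, -0.0, -1.0]]
115 [0.656, 0.171, 0.11] [-0.53  0.71  0.26  1.69 -0.25  0.77  0.29]
115 [0.506, -0.137, 0.18] [ 0.01  0.39  0.16  2.03 -0.09  0.72  0.67]
295 [0.656, 0.171, 0.11] [ 0.09  0.79 -0.65  1.64  0.58  0.91  2.79]
295 [0.506, -0.137, 0.18] [-0.72  0.82  1.27  2.07 -0.95  1.03 -1.64]
```

Run:
```python
from h import *
s=env.get_state();env.movel(s['tcp_pos']+[0,0,.05],velocity=.2)
p,q=viewpose([.656,.171,.05],np.radians(115),np.radians(18),.26,np.pi)
env.reach(p,q)
s=env.get_state();c=calibration("wrist");im,d=camera("wrist")
print(s['time'],s['tcp_pos'],s['qpos'].round(3))
cv2.imwrite("pics/w2.png",im);np.savez("pics/w2.npz",d=d,**c)
print(proj(c,[[.656,.171,.093],[.656,.171,.036]]))
u,v=proj(c,[[.656,.171,.05]])[0].astype(int)
cv2.imwrite("pics/w2b.png",crop(im,u,v,80,60,5));print(u,v)
```

```text
4.575 [0.65593857 0.17113144 0.2274621 ] [-0.184  0.565 -0.235  1.603  0.15   0.992 -0.03 ]
[[320.08693949 214.51252394]
 [320.11168867 192.44993747]]
320 197
```

View pics/w2.png

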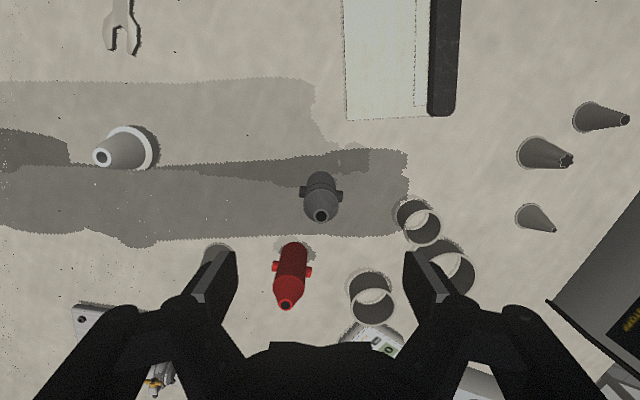

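View pics/w2b.png

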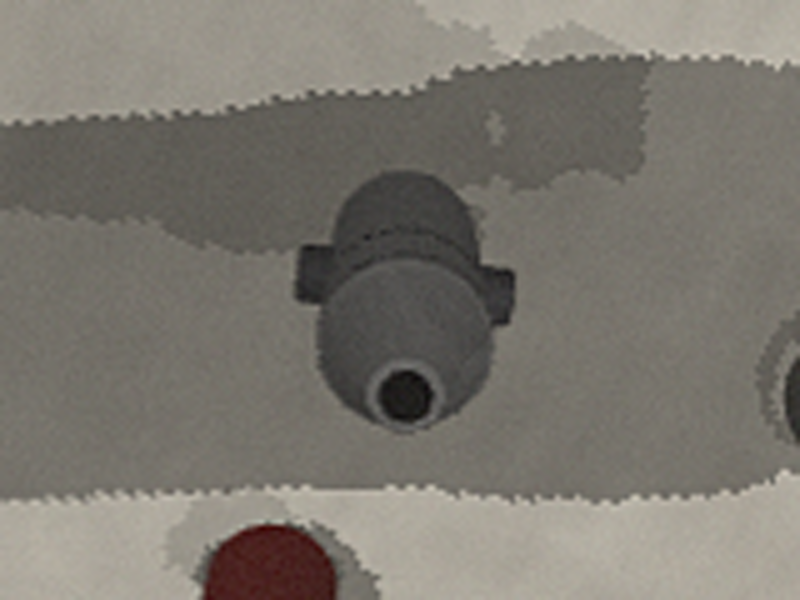

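Run:
```python
from h import *
from scipy.optimize import least_squares
z=np.load("pics/w2.npz");c={k:z[k] for k in z.files if k!='d'}
px=lambda a,b:np.array([240+a/5-.4,137+b/5-.4])
t=np.linspace(0,2*np.pi,73)
circ=lambda x,y,r,zz:np.c_[x+r*np.cos(t),y+r*np.sin(t),0*t+zz]
def model(p):
    x,y,yaw=p
    tip=proj(c,[[x,y,.093]])[0]
    cb=proj(c,circ(x,y,.015,.070)); foot=proj(c,circ(x,y,.0148,.004))
    k=np.array([np.cos(yaw),np.sin(yaw),0])*.0203+[0,0,.036]
    a=proj(c,[[x,y,0]+k])[0];k[:2]*=-1;b=proj(c,[[x,y,0]+k])[0]
    return np.r_[tip,cb[:,0].min(),cb[:,0].max(),cb[:,1].max() if 0 else 0,foot[:,1].min(),a,b]
ob=np.r_[px(405,395),px(316,0)[0],px(495,0)[0],0,px(0,168)[1],px(299,272),px(514,296)]
for y0 in (25,205):
    r=least_squares(lambda p:model(p)-ob,[.656,.171,np.radians(y0)],x_scale=[.01,.01,.1])
    print(r.x,np.degrees(r.x[2]),r.cost,r.fun.round(2))
P=proj(c,[[r.x[0],r.x[1],.093]]);print(P)
# independent check of height: tip via side+wrist triangulation
cs=calibration("side"); print(tri([(c,px(405,395)),(cs,(170+175/4-.4,185+250/4-.4))]))
d=z['d'];P,u,v=cloud(c,d);m=(np.hypot(P[:,0]-.656,P[:,1]-.171)<.03)&(P[:,2]>.07);print(P[m].max(0),P[m].min(0))
```

```text
[0.65686973 0.17048019 3.4621944 ] 198.36912708309524 0.18921729330105705 [ 0.24 -0.05 -0.02  0.18  0.    0.29 -0.07 -0.08 -0.41 -0.13]
[0.65686973 0.17048019 3.4621944 ] 198.369127021014 0.18921729330098155 [ 0.24 -0.05 -0.02  0.18  0.    0.29 -0.07 -0.08 -0.41 -0.13]
[[320.83745198 215.54509889]]
[0.65704883 0.16989882 0.09150794]
[0.67275877 0.19907594 0.25380982] [0.62627333 0.15551897 0.07000414]
```

Run:
```python
from h import *
z=np.load("pics/w2.npz");d=z['d'];c={k:z[k] for k in z.files if k!='d'}
s=env.get_state();q=s['orientation'];Rt=R.from_quat([q[1],q[2],q[3],q[0]]).as_matrix()
P,u,v=cloud(c,d);T=(P-s['tcp_pos'])@Rt
m=(T[:,2]<.12)&(T[:,2]>0)&(v>240)
for lo in np.arange(.03,.085,.005):
    k=m&(T[:,2]>lo)&(T[:,2]<=lo+.005)
    if k.sum(): 
        a=T[k];L=a[a[:,1]<0];Rr=a[a[:,1]>0]
        print(round(lo,3),k.sum(),L.min(0).round(3) if len(L) else 0,L.max(0).round(3) if len(L) else 0,Rr.min(0).round(3) if len(Rr) else 0,Rr.max(0).round(3)if len(Rr) else 0)
print(env.nose_length)
```

```text
0.03 785 [-0.01  -0.057  0.03 ] [ 0.013 -0.042  0.035] [-0.01   0.042  0.03 ] [0.013 0.056 0.035]
0.035 719 [-0.011 -0.057  0.035] [ 0.013 -0.042  0.04 ] [-0.011  0.042  0.035] [0.013 0.057 0.04 ]
0.04 595 [-0.011 -0.056  0.04 ] [ 0.012 -0.042  0.045] [-0.01   0.042  0.04 ] [0.012 0.056 0.045]
0.045 562 [-0.011 -0.057  0.045] [ 0.012 -0.042  0.05 ] [-0.01   0.042  0.045] [0.013 0.056 0.05 ]
0.05 461 [-0.01  -0.056  0.05 ] [ 0.012 -0.042  0.055] [-0.01   0.042  0.05 ] [0.012 0.055 0.055]
0.055 272 [-0.01  -0.049  0.055] [ 0.012 -0.042  0.06 ] [-0.01   0.042  0.055] [0.012 0.049 0.06 ]
0.06 15 [-0.007 -0.043  0.06 ] [ 0.005 -0.043  0.061] [-0.008  0.043  0.06 ] [0.006 0.043 0.061]
0.0726
```

The crop shows the grey spout with its tip ring at crop (405,395) and its buttons at crop (299,272) and (514,296). The fit gives the spout at (0.6569,0.1705), buttons on the 18.4°/198.4° line, residuals under 0.5 px. The triangulated tip height is 91.5 mm against 93. The candidates were the grey spout (321,197), the red twin (290,275), and the grey nozzles at right, which have no buttons. I choose the grey one.

Run:
```python
from h import *
q=down(np.radians(108.4));x,y=.6569,.1705
env.reach([x,y,.19],q)
print(env.movel([x,y,.1075],velocity=.12,stop_force=12))
env.grip(.022,f_grip=40)
s=env.get_state();c=calibration("wrist");im,d=camera("wrist")
print(s['time'],s['tcp_pos'],s['opening'],s['force'],s['torque'],s['qpos'].round(2))
cv2.imwrite("pics/w3.png",im);np.savez("pics/w3.npz",d=d,tcp=s['tcp_pos'],q=s['orientation'],**c)
sp,_=camera("side");cv2.imwrite("pics/s3.png",crop(sp,220,255,60,45,6))
```

```text
False
6.3 [0.65716145 0.17059738 0.10838652] 0.02897085508211603 [-0.80445972  0.16006998  5.90437215] [-0.16921001  0.3196254  -0.00279233] [-0.21  0.7  -0.19  1.67  0.17  0.79 -0.16]
```

View pics/w3.png

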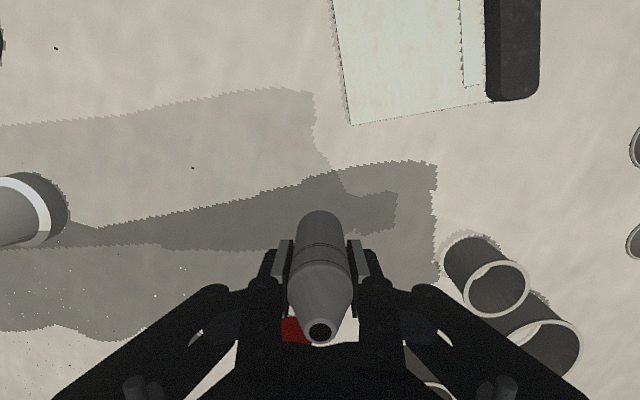

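View pics/s3.png

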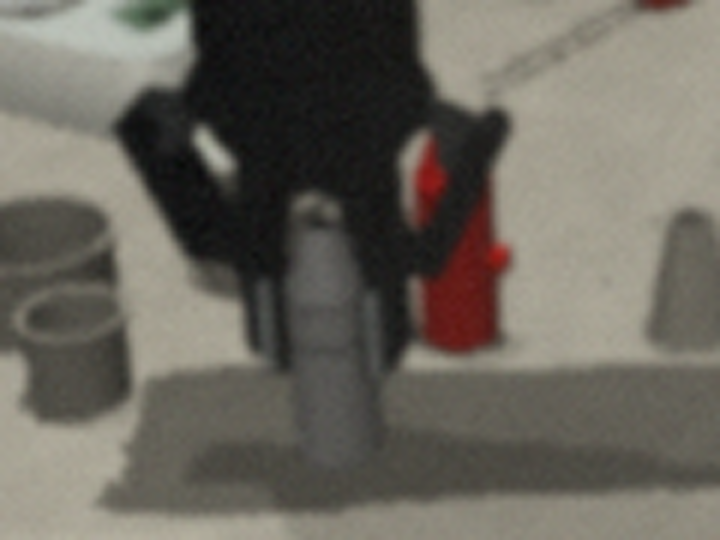

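Run:
```python
from h import *
z=np.load("pics/w3.npz");d=z['d'];c={k:z[k] for k in z.files if k not in('d','q','tcp')}
q=z['q'];Rt=R.from_quat([q[1],q[2],q[3],q[0]]).as_matrix()
P,u,v=cloud(c,d);T=(P-z['tcp'])@Rt
im=cv2.imread("pics/w3.png");cv2.imwrite("pics/w3b.png",crop(im,320,270,60,75,4))
for lo in np.arange(.03,.085,.004):
    k=(T[:,2]>lo)&(T[:,2]<=lo+.004)&(abs(T[:,0])<.03)&(abs(T[:,1])<.06)
    a=T[k];
    for nm,b in (("L",a[(a[:,1]<-.0155)]),("R",a[(a[:,1]>.0155)]),("C",a[abs(a[:,1])<.0155])):
        if len(b):print(round(lo,3),nm,len(b),b.min(0).round(4),b.max(0).round(4))
```

```text
0.03 L 142 [-0.0062 -0.0356  0.03  ] [ 0.0134 -0.0158  0.034 ]
0.03 R 154 [-0.0063  0.0159  0.03  ] [0.0138 0.0363 0.034 ]
0.03 C 578 [-0.0035 -0.0154  0.03  ] [0.013  0.0143 0.034 ]
0.034 L 195 [-0.0102 -0.0233  0.0341] [ 0.012  -0.0155  0.0379]
0.034 R 159 [-0.0103  0.0155  0.034 ] [0.012  0.0209 0.038 ]
0.034 C 962 [-0.0105 -0.0155  0.034 ] [0.0148 0.0155 0.038 ]
0.038 L 84 [ 0.0071 -0.0279  0.038 ] [ 0.0118 -0.0156  0.042 ]
0.038 R 79 [0.0067 0.0156 0.038 ] [0.0121 0.0281 0.042 ]
0.038 C 483 [-0.0098 -0.0154  0.038 ] [0.015  0.0155 0.042 ]
0.042 L 118 [ 0.0066 -0.028   0.042 ] [ 0.0122 -0.0156  0.0459]
0.042 R 125 [0.0065 0.0155 0.0421] [0.0121 0.0279 0.046 ]
0.042 C 329 [-0.0102 -0.0154  0.042 ] [0.0151 0.0154 0.0459]
0.046 L 112 [ 0.0068 -0.0279  0.046 ] [ 0.0122 -0.0156  0.05  ]
0.046 R 100 [0.0067 0.0156 0.046 ] [0.0119 0.028  0.0499]
0.046 C 305 [ 0.0032 -0.0153  0.046 ] [0.015  0.0154 0.05  ]
0.05 L 105 [ 0.0062 -0.0282  0.0501] [ 0.0119 -0.0156  0.054 ]
0.05 R 105 [0.0061 0.0155 0.05  ] [0.0121 0.0279 0.0539]
0.05 C 281 [ 0.0026 -0.0154  0.05  ] [0.0151 0.0155 0.054 ]
0.05
[... 262 characters left out ...]
155 0.058 ] [0.012  0.0279 0.062 ]
0.058 C 228 [ 0.0027 -0.0154  0.058 ] [0.015  0.0153 0.062 ]
0.062 L 73 [ 0.0067 -0.0277  0.062 ] [ 0.0123 -0.0155  0.066 ]
0.062 R 77 [0.0067 0.0157 0.062 ] [0.0123 0.0277 0.0659]
0.062 C 210 [ 0.0029 -0.0154  0.062 ] [0.0148 0.0155 0.066 ]
0.066 L 27 [ 0.0066 -0.0249  0.066 ] [ 0.0116 -0.0157  0.0696]
0.066 R 22 [0.0071 0.0157 0.0661] [0.0118 0.0236 0.0688]
0.066 C 194 [ 0.0039 -0.0154  0.0661] [0.0149 0.0152 0.07  ]
0.07 C 164 [ 0.0039 -0.0148  0.07  ] [0.015  0.0142 0.0739]
0.074 C 145 [ 0.0044 -0.015   0.074 ] [0.015  0.0133 0.078 ]
0.078 C 132 [ 0.0026 -0.0151  0.078 ] [0.0152 0.0139 0.082 ]
0.082 C 121 [ 0.0042 -0.0148  0.082 ] [0.0149 0.0134 0.086 ]
```

View pics/w3b.png

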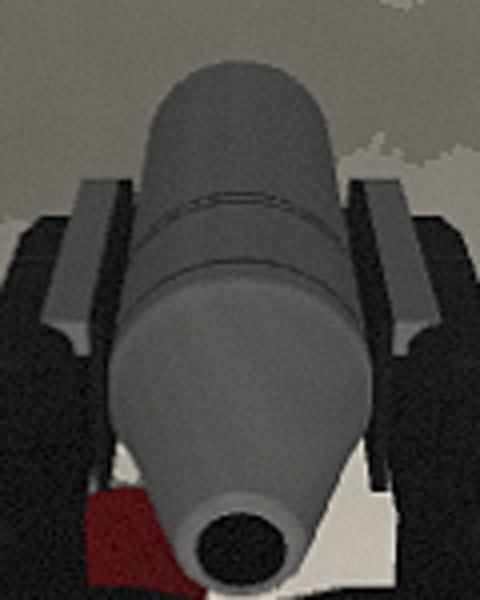

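The wrist crop shows the spout held squarely between the pads (stem at crop x 150–350). No button sticks out below the pads (|y| ≤ 15.1 mm), so both are pressed. The pad tips are about 39 mm above the foot. Next I lift and hover over the tube.

Run:
```python
from h import *
s=env.get_state();env.movel(s['tcp_pos']+[0,0,.13],velocity=.2)
q=down(np.radians(115.9))
env.reach([.5066,-.1356,.215],q)
env.dwell(.1)
s=env.get_state();c=calibration("wrist");im,d=camera("wrist")
print(s['time'],s['tcp_pos'],s['opening'],s['force'],s['torque'],s['qpos'].round(2))
cv2.imwrite("pics/w4.png",im);np.savez("pics/w4.npz",d=d,tcp=s['tcp_pos'],q=s['orientation'],**c)
cv2.imwrite("pics/w4b.png",crop(im,320,230,80,75,4))
sp,sd=camera("side");cv2.imwrite("pics/s4.png",crop(sp,340,210,50,45,8)); cv2.imwrite("pics/s4f.png",sp)
np.save("pics/s4.npy",sd)
```

```text
8.6 [ 0.50771323 -0.13411503  0.21509175] 0.02903739124651918 [-0.21314289 -0.51799431 -1.10680662] [-0.03731278 -0.06500524  0.01937951] [ 0.31  0.35 -0.21  1.99  0.1   0.81  0.5 ]
```

View pics/w4b.png

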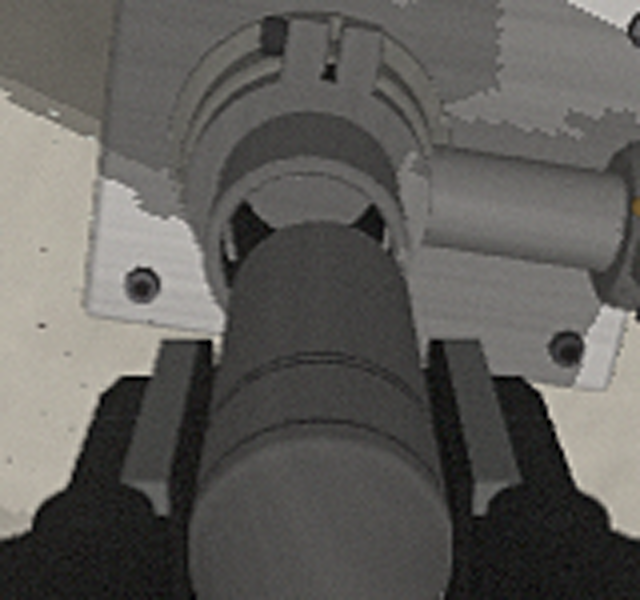

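View pics/s4.png

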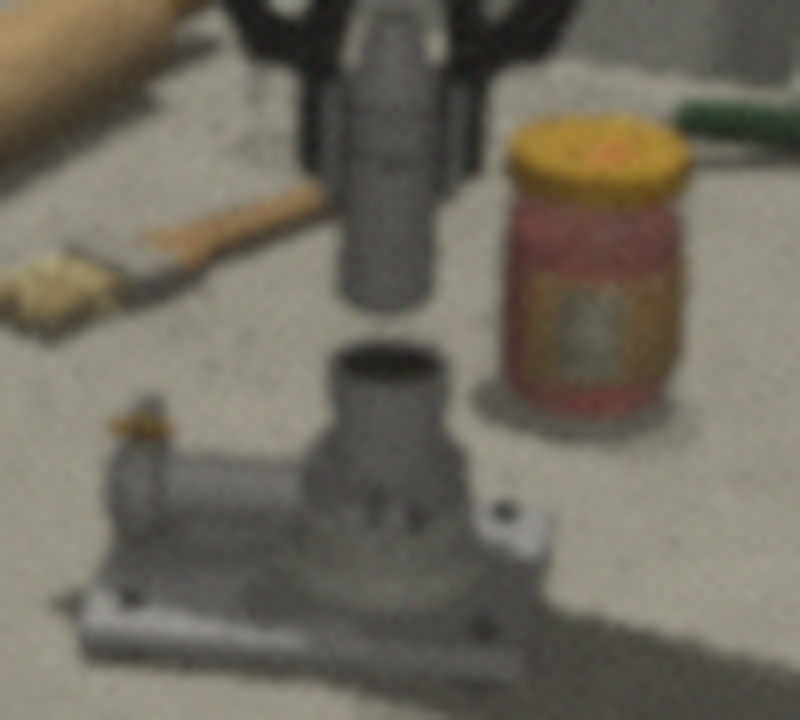

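Run:
```python
from h import *
from scipy.optimize import least_squares
z=np.load("pics/w4.npz");d=z['d'];c={k:z[k] for k in z.files if k not in('d','q','tcp')}
q=z['q'];Rt=R.from_quat([q[1],q[2],q[3],q[0]]).as_matrix();tcp=z['tcp']
px=lambda a,b:np.array([240+a/4-.4,155+b/4-.4])
t=np.linspace(0,2*np.pi,181)
circ=lambda x,y,r,zz:np.c_[x+r*np.cos(t),y+r*np.sin(t),0*t+zz]@Rt.T+tcp
def f(p,zz):
    o=proj(c,circ(p[0],p[1],.0195,zz));i=proj(c,circ(p[0],p[1],.016,zz))
    return np.array([o[:,0].min()-px(209,0)[0],o[:,0].max()-px(413,0)[0],o[:,1].min()-px(0,157)[1],i[:,1].min()-px(0,172)[1]])
for zz in (.128,.129,.130):
    r=least_squares(f,[0,0],args=(zz,));print("rim in tool",zz,r.x,r.fun.round(2),"world",(Rt@np.r_[r.x,zz]+tcp).round(4))
P,u,v=cloud(c,d);T=(P-tcp)@Rt
# stem circle fit
k=(T[:,2]>.072)&(T[:,2]<.1)&(abs(T[:,0])<.025)&(abs(T[:,1])<.02)
a=T[k]
g=least_squares(lambda p:np.hypot(a[:,0]-p[0],a[:,1]-p[1])-.015,[0,0],loss='soft_l1',f_scale=.0005);print("stem",g.x,k.sum(),np.abs(g.fun).mean())
k=(T[:,2]>.036)&(T[:,2]<.066)&(abs(T[:,0])<.02)&(abs(T[:,1])<.03)&(abs(T[:,1])>.0156)&(T[:,0]>.004);print("pads",k.sum(),np.percentile(T[k],[2,98],axis=0))
# rim cloud
k=(abs(T[:,2]-.129)<.003)&(np.hypot(T[:,0],T[:,1])<.026)&(np.hypot(T[:,0],T[:,1])>.0155)
a=T[k];print(len(a),np.median(a[:,2]))
# tilt of spout: stem center top vs. bottom
for lo in (.072,.082,.092):
    k=(T[:,2]>lo)&(T[:,2]<lo+.01)&(abs(T[:,0])<.025)&(abs(T[:,1])<.02);a=T[k]
    print(lo,least_squares(lambda p:np.hypot(a[:,0]-p[0],a[:,1]-p[1])-.015,[0,0],loss='soft_l1',f_scale=.0005).x)
k=(abs(T[:,1])<.02)&(abs(T[:,0])<.02)&(T[:,0]>.006);a=T[k];print("foot end z",np.sort(a[a[:,2]<.118][:,2])[-5:])
s=env.get_state();print(s['tcp_pos'],s['time'])
```

```text
rim in tool 0.128 [-0.00092456 -0.00191663] [-0.99  0.99 -0.42  0.48] world [ 0.5065 -0.1357  0.0871]
rim in tool 0.129 [-0.00123978 -0.00192583] [-0.86  0.86 -0.41  0.47] world [ 0.5066 -0.136   0.0861]
rim in tool 0.13 [-0.00155504 -0.00193503] [-0.73  0.73 -0.4   0.45] world [ 0.5068 -0.1363  0.0851]
stem [-0.00047097 -0.00040969] 860 0.00016358675286428626
pads 1393 [[ 0.00674229 -0.02762151  0.03660931]
 [ 0.01192106  0.02740756  0.06498604]]
311 0.13002606872496575
0.072 [-0.00048068 -0.00035426]
0.082 [-0.00046129 -0.0004323 ]
0.092 [-0.00046815 -0.0004803 ]
foot end z [0.10544038 0.10544133 0.10552326 0.1056346  0.10612114]
[ 0.50736044 -0.13447787  0.21501458] 8.7
```

In this picture the rim is centred near crop (311,240) and the spout's foot near crop (320,250). The arm is still settling, 1.8 mm off its commanded point, and that matches the offset. The commanded point itself is right.

Run:
```python
from h import *
def st(l=""):
    s=env.get_state();print(l,round(s['time'],2),s['tcp_pos'].round(4),s['force'].round(2),s['torque'].round(2),round(s['opening'],4))
x,y=.5067,-.1354
env.movel([x,y,.202],velocity=.05);env.dwell(.4);st("hover")
r=env.movel([x,y,.184],velocity=.02,stop_force=8);st(r)
im,d=camera("wrist");cv2.imwrite("pics/w5b.png",crop(im,320,230,80,75,4))
```

```text
hover 9.51 [ 0.5068 -0.1354  0.2022] [ 0.54 -0.24 -0.94] [ 0.02 -0.01 -0.03] 0.0292
False 10.56 [ 0.5067 -0.1355  0.1841] [-0.19 -0.16 -1.71] [-0.11  0.07 -0.03] 0.0293
```

View pics/w5b.png

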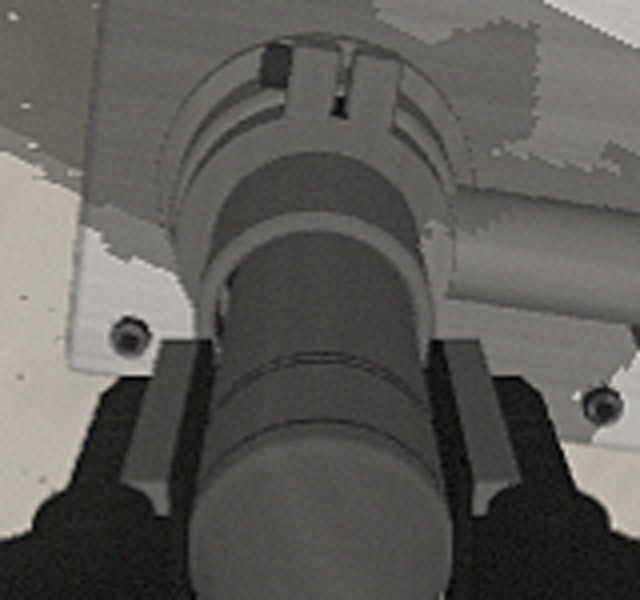

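The foot is inside the tube with no contact force. The gap is slightly wider on the left (crop x≈225). I keep sliding until the buttons are in.

Run:
```python
from h import *
def st(l=""):
    s=env.get_state();print(l,round(s['time'],2),s['tcp_pos'].round(4),s['force'].round(2),s['torque'].round(2),round(s['opening'],4))
x,y=.5064,-.1356
r=env.movel([x,y,.172],velocity=.02,stop_force=8);st(r)
r=env.movel([x,y,.166],velocity=.012,stop_force=8);st(r)
im,d=camera("wrist");cv2.imwrite("pics/w6b.png",crop(im,320,230,80,75,4))
if not r:
    r=env.movel([x,y,.1605],velocity=.01,stop_force=8);st(r)
im,d=camera("wrist");cv2.imwrite("pics/w6c.png",crop(im,320,230,80,75,4))
im,d=camera("side");cv2.imwrite("pics/s6.png",crop(im,340,210,50,45,8))
```

```text
False 11.36 [ 0.5064 -0.1356  0.1719] [-0.89 -0.53 -1.61] [-0.01  0.01 -0.01] 0.0289
False 12.01 [ 0.5064 -0.1356  0.166 ] [ 0.31 -0.05 -1.22] [ 0.03  0.   -0.03] 0.0292
False 12.76 [ 0.5064 -0.1356  0.1605] [ 0.21 -0.01 -1.68] [-0.01  0.03 -0.02] 0.0291
```

View pics/w6c.png

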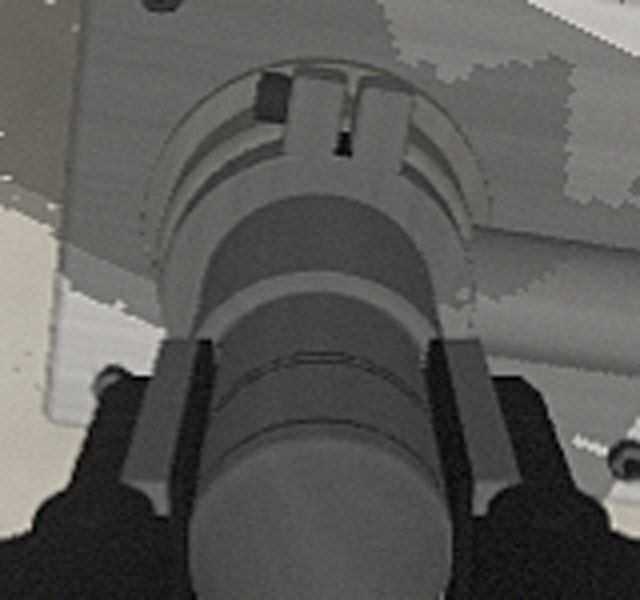

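View pics/s6.png

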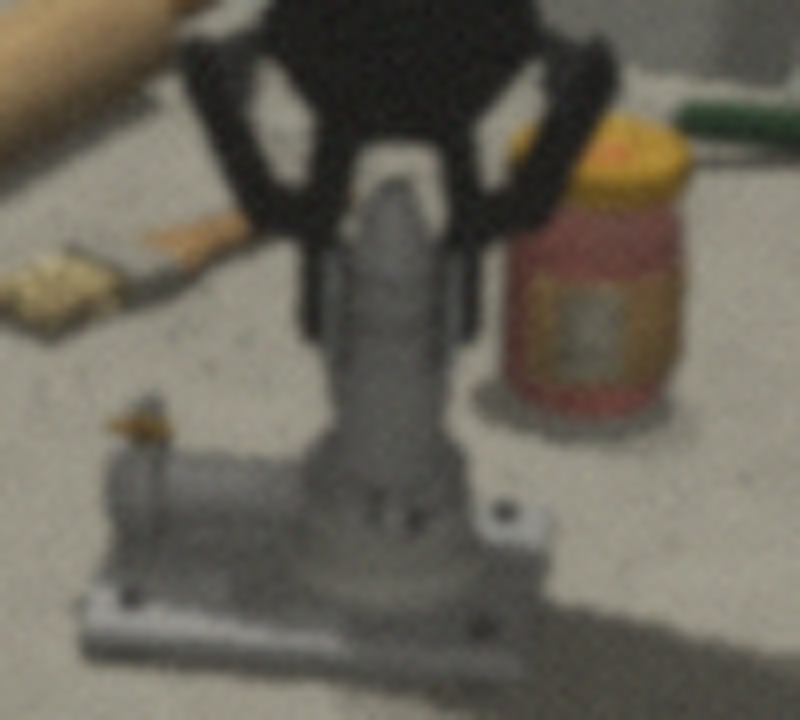

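Run:
```python
from h import *
def st(l=""):
    s=env.get_state();print(l,round(s['time'],2),s['tcp_pos'].round(4),s['force'].round(2),s['torque'].round(2),round(s['opening'],4))
x,y=.5064,-.1356
r=env.movel([x,y,.157],velocity=.01,stop_force=6);st(r)
env.dwell(.2)
env.grip(.06);env.dwell(.1);st("open")
c=calibration("wrist");im,d=camera("wrist");cv2.imwrite("pics/w7b.png",crop(im,320,260,80,75,4))
im,d=camera("side");cv2.imwrite("pics/s7.png",crop(im,340,210,50,45,8))
```

```text
True 13.18 [ 0.5065 -0.1357  0.1583] [-0.01 -0.21  5.48] [ 0.06  0.24 -0.  ] 0.029
open 13.88 [ 0.5057 -0.1357  0.1575] [-0.52 -0.23 -0.3 ] [ 0.05 -0.   -0.06] 0.0601
```

View pics/w7b.png

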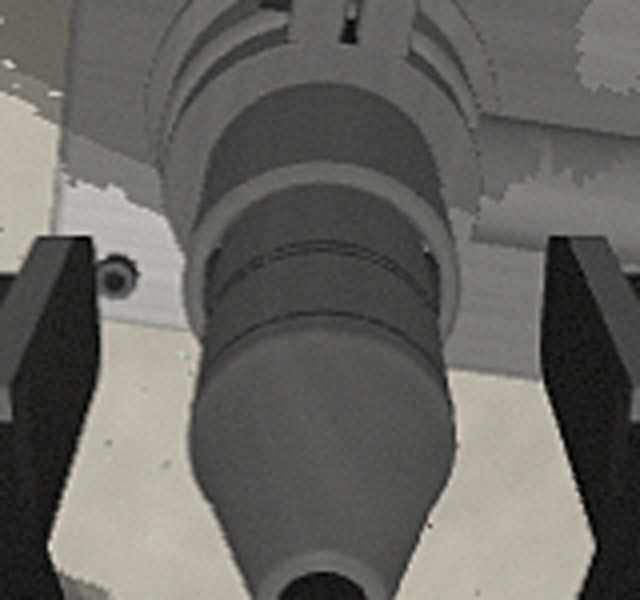

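View pics/s7.png

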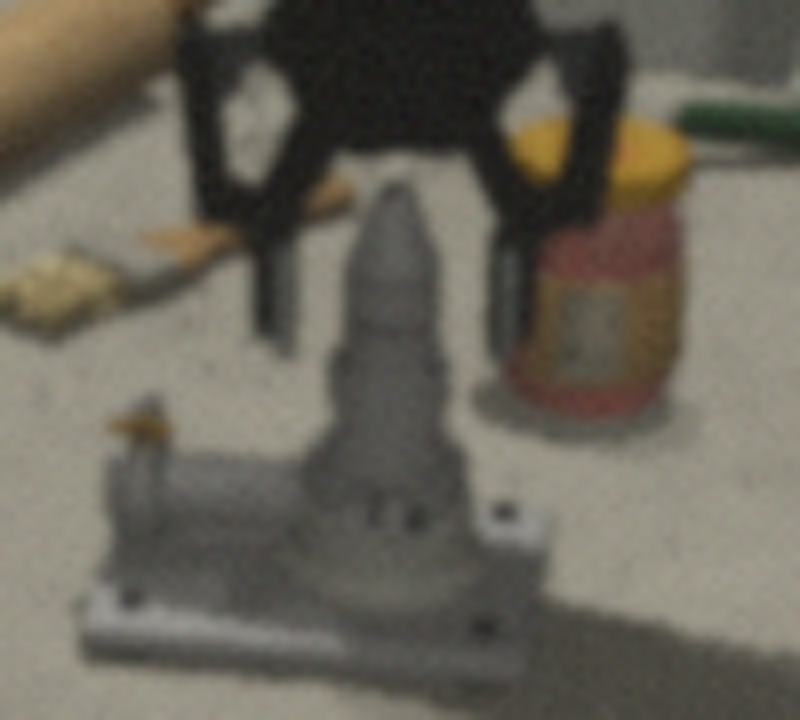

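The fingers met the rim lightly (5.5 N at TCP z 0.158), which puts the foot about 36 mm below the rim. After opening, the spout stays put and no buttons show above the rim, so both are held in the tube. I now regrip the stem higher and slide it down.

Run:
```python
from h import *
def st(l=""):
    s=env.get_state();print(l,round(s['time'],2),s['tcp_pos'].round(4),s['force'].round(2),s['torque'].round(2),round(s['opening'],4))
x,y=.5064,-.1356
env.movel([x,y,.178],velocity=.06,rot=down(np.radians(115.9)));env.dwell(.2);st("up")
env.grip(.022,f_grip=35);st("grip")
r=env.movel([x,y,.166],velocity=.01,stop_force=12);st(r)
if not r:
    r=env.movel([x,y,.1615],velocity=.008,stop_force=12);st(r)
c=calibration("wrist");im,d=camera("wrist");cv2.imwrite("pics/w8b.png",crop(im,320,240,80,75,4))
im,d=camera("side");cv2.imwrite("pics/s8.png",crop(im,340,210,50,45,8))
```

```text
up 14.68 [ 0.5062 -0.1356  0.1777] [-0.33 -0.3  -0.68] [ 0.01 -0.03 -0.01] 0.0599
grip 15.06 [ 0.506  -0.1357  0.1776] [ 0.04 -0.61 -3.27] [-0.15 -0.04  0.  ] 0.0285
False 16.41 [ 0.5063 -0.1356  0.1659] [ 0.82 -1.56  2.19] [-0.23 -0.01 -0.06] 0.0281
False 17.12 [ 0.5064 -0.1355  0.162 ] [-2.25  0.16  8.33] [-0.05  0.51 -0.  ] 0.0281
```

View pics/w8b.png

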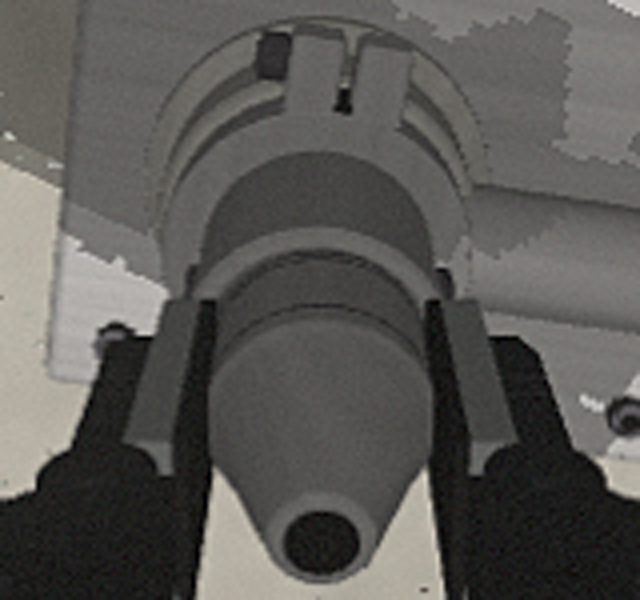

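View pics/s8.png

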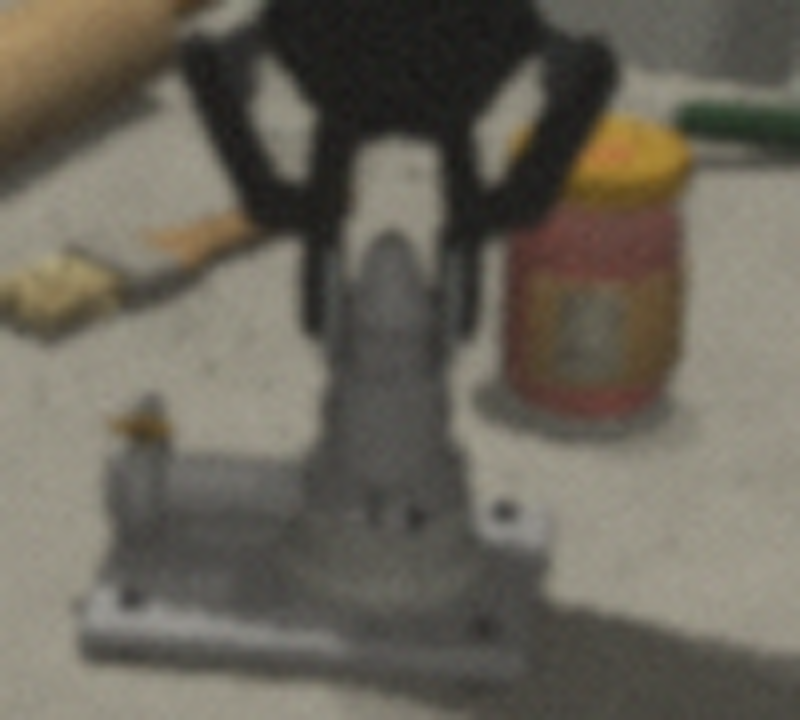

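At both sides of the tube, crop (193,275) and (442,282), a dark button seems to stick out below the rim, and the downward force rose to 8 N as at the floor. I open the gripper, back off and look closer.

Run:
```python
from h import *
def st(l=""):
    s=env.get_state();print(l,round(s['time'],2),s['tcp_pos'].round(4),s['force'].round(2),s['torque'].round(2),round(s['opening'],4))
x,y=.5064,-.1356
r=env.movel([x,y,.1605],velocity=.008,stop_force=6);st(r)
env.grip(.07);st("open")
s=env.get_state();c=calibration("wrist");im,d=camera("wrist");cv2.imwrite("pics/w9b.png",crop(im,320,240,80,75,4));cv2.imwrite("pics/w9.png",im)
np.savez("pics/w9.npz",d=d,tcp=s['tcp_pos'],q=s['orientation'],**c)
```

```text
True 17.43 [ 0.5065 -0.1357  0.1621] [-1.74  1.21  6.99] [ 0.1   0.49 -0.02] 0.0282
open 17.9 [ 0.5064 -0.1359  0.1615] [-1.05  0.12  0.  ] [ 0.01  0.07 -0.01] 0.07
```

View pics/w9b.png

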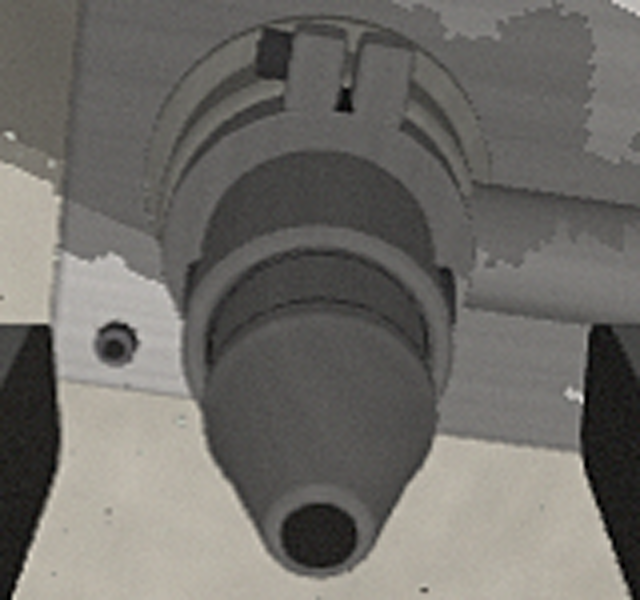

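Run:
```python
from h import *
def st(l=""):
    s=env.get_state();print(l,round(s['time'],2),s['tcp_pos'].round(4),s['force'].round(2),s['qpos'].round(2))
env.grip(.085)
env.movel([.5064,-.1356,.26],velocity=.2)
for az in (206,250,296):
    p,q=viewpose([.5066,-.136,.075],np.radians(az),np.radians(42),.23,np.pi)
    print(az,p,kin.inverse_kinematics(p,q))
```

```text
206 [ 0.45837523 -0.15896449  0.21469599] [ 0.96736151  0.28933274 -0.68417179  2.20810884 -0.27435979  0.41890328
  2.59103486]
250 [ 0.48786248 -0.18601902  0.21469599] [ 1.25842052  0.63292334 -1.08213042  1.94135473  0.17663163  0.84418992
  2.95606691]
296 [ 0.52956449 -0.18422477  0.21469599] [ 0.06998932  0.56129306  0.39047797  1.76362896 -0.48968495  1.24252224
 -1.99562308]
```

Run:
```python
from h import *
for az in (350,10,26,45,60,75):
  for off in (32,42):
    p,q=viewpose([.5066,-.136,.075],np.radians(az),np.radians(off),.23,np.pi)
    j=kin.inverse_kinematics(p,q);print(az,off,p.round(3),None if j is None else np.round(j,2))
p,q=viewpose([.5066,-.136,.075],np.radians(206),np.radians(42),.23,np.pi)
env.reach(p,q);env.dwell(.1)
im,d=camera("wrist");cv2.imwrite("pics/w10b.png",crop(im,320,200,60,50,6));print(env.get_state()['time'])
```

```text
350 32 [ 0.534 -0.141  0.222] [-0.01  0.48  0.21  1.8  -0.1   1.12 -1.5 ]
350 42 [ 0.559 -0.146  0.215] [-0.    0.6   0.23  1.64 -0.12  1.33 -1.48]
10 32 [ 0.535 -0.132  0.222] [-0.01  0.46  0.15  1.81  0.01  1.1  -1.27]
10 42 [ 0.559 -0.127  0.215] [-0.05  0.58  0.16  1.67  0.03  1.3  -1.3 ]
26 32 [ 0.532 -0.124  0.222] [-0.02  0.45  0.1   1.84  0.09  1.07 -1.09]
26 42 [ 0.555 -0.113  0.215] [-0.08  0.55  0.12  1.72  0.14  1.25 -1.15]
45 32 [ 0.527 -0.116  0.222] [-0.02  0.42  0.05  1.89  0.19  1.02 -0.87]
45 42 [ 0.545 -0.099  0.215] [-0.11  0.51  0.06  1.8   0.27  1.17 -0.98]
60 32 [ 0.521 -0.112  0.222] [-0.01  0.39  0.01  1.93  0.25  0.97 -0.69]
60 42 [ 0.534 -0.09   0.215] [-0.12  0.46  0.02  1.87  0.37  1.09 -0.84]
75 32 [ 0.514 -0.109  0.222] [ 0.    0.35 -0.03  1.98  0.31  0.9  -0.5 ]
75 42 [ 0.521 -0.085  0.215] [-0.13  0.41 -0.01  1.96  0.47  1.   -0.7 ]
20.8417
```

View pics/w10b.png

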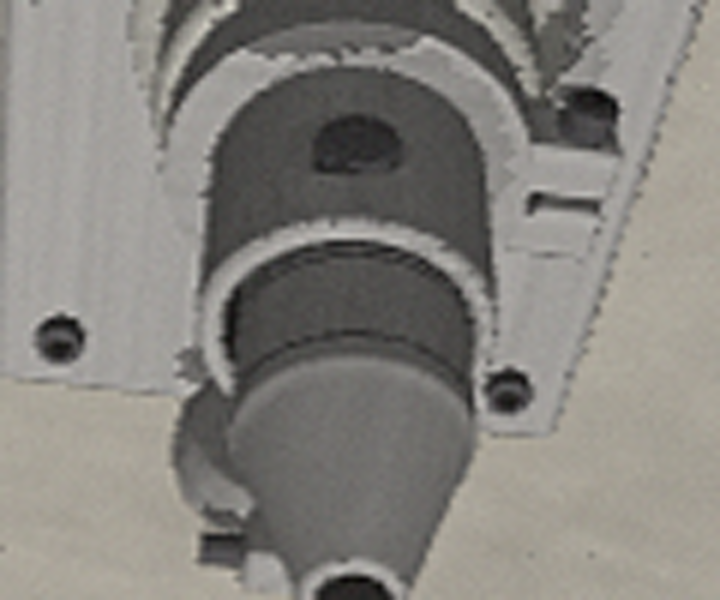

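Run:
```python
from h import *
s=env.get_state();c=calibration("wrist");im,d=camera("wrist")
np.savez("pics/w10.npz",d=d,tcp=s['tcp_pos'],q=s['orientation'],**c)
k=crop(im,320,177,24,18,16);cv2.imwrite("pics/w10c.png",cv2.convertScaleAbs(k,alpha=2.0))
P,u,v=cloud(c,d);A=P-np.array([.5066,-.136,0]);r=np.hypot(A[:,0],A[:,1]);a=np.degrees(np.arctan2(A[:,1],A[:,0]))%360
# tube axis refine from points on outer tube wall
from scipy.optimize import least_squares
m=(r<.024)&(r>.015)&(P[:,2]>.069)&(P[:,2]<.084)
B=P[m];f=least_squares(lambda p:np.hypot(B[:,0]-p[0],B[:,1]-p[1])-.0195,[.5066,-.136],loss='soft_l1',f_scale=.0004);print(f.x,m.sum())
A=P-np.r_[f.x,0];r=np.hypot(A[:,0],A[:,1]);a=np.degrees(np.arctan2(A[:,1],A[:,0]))%360
for zl in np.arange(.060,.084,.002):
    print(round(zl,3),[ (round(1000*np.median(r[k]),1) if k.sum() else None) for al in range(166,246,8) for k in [(r<.024)&(r>.012)&(P[:,2]>zl)&(P[:,2]<zl+.002)&(a>al)&(a<al+8)]])
```

```text
[ 0.50621112 -0.13697842] 637
0.06 [np.float64(19.3), np.float64(19.3), np.float64(19.2), np.float64(19.6), np.float64(19.8), np.float64(19.3), np.float64(19.6), np.float64(15.4), np.float64(14.9), np.float64(19.1)]
0.062 [np.float64(19.6), np.float64(19.5), np.float64(19.8), np.float64(19.9), np.float64(20.1), np.float64(20.1), np.float64(19.8), np.float64(19.2), np.float64(19.6), np.float64(19.5)]
0.064 [np.float64(19.5), np.float64(19.1), np.float64(19.5), np.float64(20.1), np.float64(19.7), np.float64(20.0), np.float64(20.0), np.float64(19.5), np.float64(19.2), np.float64(19.8)]
0.066 [np.float64(19.5), np.float64(19.4), None, np.float64(20.2), np.float64(20.2), np.float64(20.3), np.float64(19.8), np.float64(14.8), np.float64(19.5), np.float64(19.6)]
0.068 [np.float64(19.4), np.float64(19.5), np.float64(20.2), np.float64(20.6), np.float64(20.4), np.float64(20.1), np.float64(20.1), np.float64(14.8), np.float64(19.5), np.float64(19.4)]
0.07 [np.float64(19.4), np.float64(19.6), np.float64(20.1), np.float64(19.9), np.float64(20.4), np.float64(20.3), np.float64(19.3), None, np.float64
[... 621 characters left out ...]
float64(19.6), np.float64(19.4), np.float64(19.7), np.float64(19.3), np.float64(19.1), np.float64(19.5), np.float64(19.7), np.float64(19.4)]
0.08 [np.float64(19.1), np.float64(19.3), np.float64(19.4), np.float64(19.5), np.float64(19.2), np.float64(19.4), np.float64(19.6), np.float64(19.6), np.float64(19.5), np.float64(19.7)]
0.082 [np.float64(17.2), np.float64(19.3), np.float64(19.5), np.float64(19.3), np.float64(19.3), np.float64(19.3), np.float64(19.4), np.float64(19.4), np.float64(19.5), np.float64(14.7)]
0.084 [np.float64(18.3), np.float64(18.0), np.float64(17.8), np.float64(17.7), np.float64(17.6), np.float64(18.3), np.float64(18.6), np.float64(18.3), np.float64(18.0), np.float64(18.0)]
```

View pics/w10c.png

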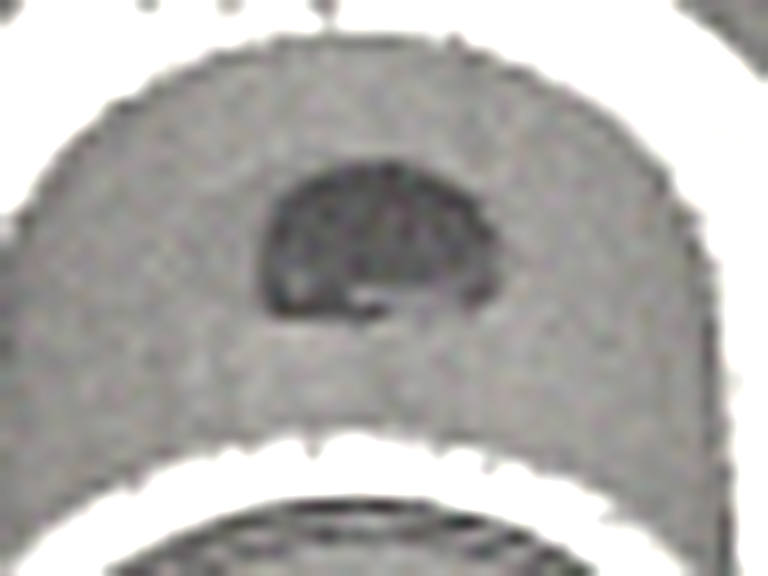

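The depth picture shows the near button's face at radius 20.1–20.6 mm inside the hole, beyond the tube's 19.5 mm wall, so it is fully out. Next I check the far button.

Run:
```python
from h import *
from scipy.optimize import least_squares
s=env.get_state();env.movel(s['tcp_pos']+[0,0,.07],velocity=.2)
p,q=viewpose([.5066,-.136,.075],np.radians(40),np.radians(42),.23,np.pi)
print(np.round(kin.inverse_kinematics(p+[0,0,.07],q),2))
env.reach(p+[0,0,.07],q);env.movel(p,velocity=.15)
s=env.get_state();c=calibration("wrist");im,d=camera("wrist");print(s['time'])
k=crop(im,320,190,40,30,10);cv2.imwrite("pics/w11c.png",cv2.convertScaleAbs(k,alpha=1.5))
P,u,v=cloud(c,d);A=P-np.array([.5066,-.136,0]);r=np.hypot(A[:,0],A[:,1])
m=(r<.024)&(r>.015)&(P[:,2]>.069)&(P[:,2]<.084);B=P[m]
f=least_squares(lambda p:np.hypot(B[:,0]-p[0],B[:,1]-p[1])-.0195,[.5066,-.136],loss='soft_l1',f_scale=.0004);print(f.x,m.sum())
A=P-np.r_[f.x,0];r=np.hypot(A[:,0],A[:,1]);a=(np.degrees(np.arctan2(A[:,1],A[:,0]))+180)%360
for zl in np.arange(.062,.082,.002):
    print(round(zl,3),[ (float(round(1000*np.median(r[k]),1)) if k.sum() else None) for al in range(182,262,8) for k in [(r<.024)&(r>.012)&(P[:,2]>zl)&(P[:,2]<zl+.002)&(a>al)&(a<al+8)]])
m=(np.hypot(A[:,0],A[:,1])<.012)&(P[:,2]<.15);print("tip z",np.percentile(P[m][:,2],[50,98,100]))
# spout tip radius zone centre: cone/stem fit above rim
m=(np.hypot(A[:,0],A[:,1])<.02)&(P[:,2]>.09)&(P[:,2]<.102);B=P[m]
g=least_squares(lambda p:np.hypot(B[:,0]-p[0],B[:,1]-p[1])-.015,f.x,loss='soft_l1',f_scale=.0004);print("stem centre",g.x,m.sum())
```

```text
[ 0.37  0.5  -0.57  1.68  0.47  1.44 -1.22]
25.2
[ 0.50619117 -0.13686049] 598
0.062 [19.8, 19.4, 19.5, 19.2, 19.6, 17.4, 19.0, 19.7, 19.6, 19.5]
0.064 [19.5, 19.9, 20.8, 20.6, None, 19.5, 19.3, 19.5, 19.5, 19.1]
0.066 [19.2, None, 20.8, 21.0, 20.9, 19.5, 19.6, 19.3, 19.7, 19.6]
0.068 [None, 20.7, 20.6, 20.6, 21.3, 17.0, 19.3, 19.7, 19.4, 19.3]
0.07 [None, 20.5, 20.7, 21.1, 21.1, 19.5, 19.2, 19.4, 19.6, 19.4]
0.072 [19.4, 20.0, 20.4, 20.9, 19.4, 19.0, 19.5, 19.3, 19.4, 19.3]
0.074 [19.5, 19.2, 19.8, 20.4, 19.7, 19.4, 19.1, 19.3, 19.0, 19.3]
0.076 [19.2, 19.5, 19.5, 19.5, 19.1, 19.6, 19.4, 19.2, 19.3, 19.2]
0.078 [19.5, 19.3, 19.0, 19.6, 19.6, 19.7, 19.6, 19.5, 19.3, 19.6]
0.08 [19.6, 19.5, 19.4, 19.6, 19.4, 19.6, 19.5, 19.1, 19.4, 19.5]
0.082 [19.3, 19.2, 19.6, 19.2, 19.0, 19.5, 19.5, 19.6, 19.5, 19.3]
tip z [0.11913618 0.1272432  0.12776262]
stem centre [ 0.50603615 -0.13609947] 450
```

View pics/w11c.png

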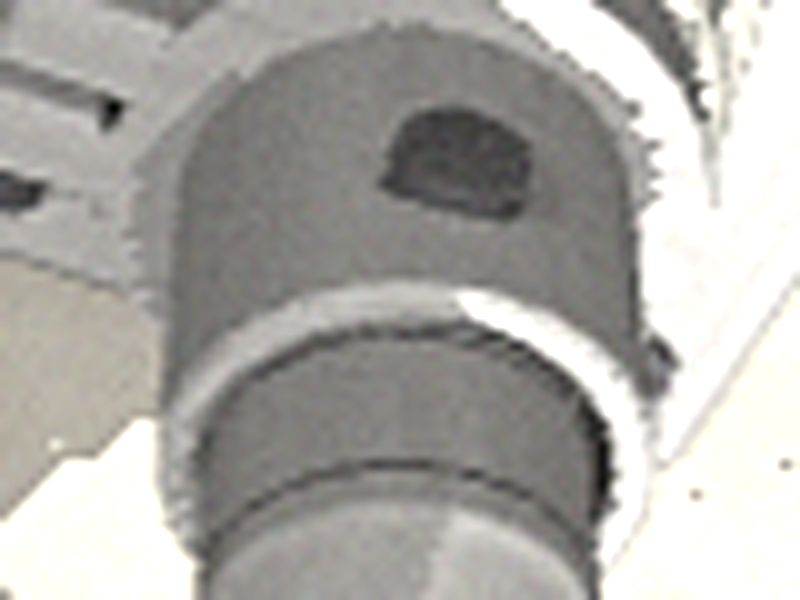

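The far button stands out too, with its face at 20.6–21.1 mm, at crop (460,160). The tip height of 127 mm equals 34 + 93, so the spout is seated. I back off and hand in.

Run:
```python
from h import *
s=env.get_state();env.movel(s['tcp_pos']+[0,0,.08],velocity=.2);env.dwell(.3)
im,d=camera("top");cv2.imwrite("pics/t12.png",im[100:280,180:480])
s=env.get_state();print(s['time'],s['force'])
print(job.job_done())
```

```text
26.1583 [-0.38579475 -0.10104127  0.105432  ]
the job is handed in; nothing more can be done
None
```

View pics/t12.png

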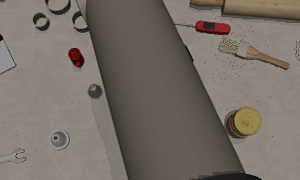

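The spout is back on the jam filler, seated on the socket floor with both buttons snapped out, and I handed the job in at about 26 s.

- **What I did:** I pinched the buttons flush with the pads and put the foot in the tube. I slid it down until the fingertips met the rim at about 5.5 N. Then I regripped higher on the stem and pushed it to the floor, with at most about 8 N at the wrist. It went in already turned to the holes, so it snapped without further turning, and I let go and backed off.
- **Buttons:** in close wrist depth views both faces stand outside the tube wall (radius 19.5 mm), one at 20.1–20.6 mm and the other at 20.6–21.1 mm.
- **Seating:** the spout's tip is 127 mm above the bench, which equals the 34 mm floor plus the 93 mm spout. The stem centre is within 1 mm of the tube axis.
- **Bystanders:** in the last top view the jar, white nozzle and grey nozzle look to be standing where they were; I judged this by eye only.
- **Disagreement:** my camera estimate of the fingertip height was about 3 mm off from the rim contact. I trusted the contact.

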